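# Pack the gap on the cross table

### The job

The gap between the steel jaw and the brass stop on the milling cross table has to be packed. Find the thickest of the three spacers (red, yellow or black tab) that slides into the gap freely, with about 3 mm or more to spare, put it in between jaw and stop from above, centred along the jaw and all the way down on the plate, and leave it standing there.

Things in the scene. Friction and masses are not known exactly. Their poses are not given: they have to be found in the camera images.
- grip_red (a point): Centre of the red grip tab of the 20 mm spacer: an aluminium block 20 mm thick (its y) by 50 mm wide (its x) by 45 mm high, standing upright, with a red plastic tab on top, 18 mm thick (y), 40 mm wide (x), 44 mm high. This point is 67 mm above the underside, 22 mm below the tab's top, on the middle axis. Pinch the tab across its 18 mm. Loose, 0.1 to 0.4 kg. z up.
- grip_yellow (a point): Centre of the yellow grip tab of the 30 mm spacer: an aluminium block 30 mm thick (its y) by 50 mm wide (its x) by 45 mm high, standing upright, with a yellow plastic tab on top, 18 mm thick (y), 40 mm wide (x), 44 mm high. This point is 67 mm above the underside, 22 mm below the tab's top, on the middle axis. Pinch the tab across its 18 mm. Loose, 0.1 to 0.4 kg. z up.
- grip_black (a point): Centre of the black grip tab of the 40 mm spacer: an aluminium block 40 mm thick (its y) by 50 mm wide (its x) by 45 mm high, standing upright, with a black plastic tab on top, 18 mm thick (y), 40 mm wide (x), 44 mm high. This point is 67 mm above the underside, 22 mm below the tab's top, on the middle axis. Pinch the tab across its 18 mm. Loose, 0.1 to 0.4 kg. z up.
- gap_foot (a point): Foot of the fixed steel jaw's face, midway along it, on top of the cross table (dark slotted plate 100 x 200 mm, top 50 mm above the bench, olive base, silver handwheels). y points level from this face across the gap to the brass stop, x along the jaw, z up. Jaw and stop: 60 mm wide (x), 30 thick, 35 high above the plate, top 8 mm of the facing edges bevelled 45 degrees. Gap open at top and ends.
- stop (a joint): Position of the brass stop (black screw on top) = width of the gap in m between the fixed jaw's face and the stop's face, 0.025 to 0.049. The stop is locked and does not yield to the robot.
There are look-alikes about, which are no part of the job. Leave any blue or green look-alike of the part that bears grip_red alone.

How it is judged (in metres and radians):
At the end, for the whole second after the job is handed in: One spacer stands between jaw and stop, let go and at rest, down on the plate within 6 mm, upright within 10 degrees, centred along the jaw within 20 mm, and is the thickest that fits: red only if the gap is under 34 mm, yellow only if under 44 mm, black for any gap (((value of joint stop below 0.034 m and x of grip_red in the frame of gap_foot between -0.02 and 0.02 m and y of grip_red in the frame of gap_foot between 0.005 and 0.045 m and z of grip_red in the frame of gap_foot between 0.06 and 0.073 m and angle between grip_red's own z axis and vertical below 0.17 rad and linear speed of spacer_red below 0.01 m/s) or (value of joint stop below 0.044 m and x of grip_yellow in the frame of gap_foot between -0.02 and 0.02 m and y of grip_yellow in the frame of gap_foot between 0.005 and 0.045 m and z of grip_yellow in the frame of gap_foot between 0.06 and 0.073 m and angle between grip_yellow's own z axis and vertical below 0.17 rad and linear speed of spacer_yellow below 0.01 m/s) or (value of joint stop below 0.06 m and x of grip_black in the frame of gap_foot between -0.02 and 0.02 m and y of grip_black in the frame of gap_foot between 0.005 and 0.045 m and z of grip_black in the frame of gap_foot between 0.06 and 0.073 m and angle between grip_black's own z axis and vertical below 0.17 rad and linear speed of spacer_black below 0.01 m/s))); the robot touches nothing.
It also fails if it takes over 35 s, if anything falls off the work surface, if the arm or the gripper's body presses on something with over 40 N, if the wrist force passes 120 N, or if a joint passes its speed limit or range.

### The arm

A 6-joint arm with a two-finger parallel gripper is mounted at the origin on the work surface. World frame = base frame: x ahead of the robot, y to its left, z up, the work surface at z = 0. Lengths are in mm, angles in rad, forces in N, time in s.
With the tool pointing down it reaches from about 225 to 725 mm from the base axis. Payload 3.1 kg.
Tool frame: the origin (TCP) lies between the finger pads; the fingertips stand 25 mm ahead of it and the grasp point (between the pads) lies 6 mm ahead of it; z points along the fingers, y is the line along which they close (so a half turn about z gives the same grasp; the last joint's range is limited). The gripper opens to 85 mm and grips with 20 to 120 N. Pads are 22 mm wide; open, the fingers measure 114 mm over their backs; the gripper's body (76 mm by 85 mm) begins 54 mm behind the grasp point. The pads swing forward as they close: fully open they stand 13 mm farther back than shut.
Start: joints at [1.136, 0.048, 0.099, 1.622, 0, 1.443], TCP at [158.562, 500.475, 256.312] pointing down, gripper open.
Joint ranges: [-2.91, 2.91], [-0.99, 1.94], [-1.21, 1.42], [-2.12, 2.29], [-1.49, 1.47], [-3.14, 3.14]. Speed limits (rad/s): [2.79, 2.79, 3.14, 3.14, 3.14, 3.14].

### API

Orientations are given as a unit quaternion [x, y, z, w].
In Python, from station import * gives the robot as it stands.
- The arm moves only by the tool send_rows, never from a script. Its argument "commands" is a list of rows, each an object of numbers: "x", "y", "z": the shift along the tool's x, y, z in cm; "ax", "ay", "az": the turn, a rotation vector about the tool's x, y, z in rad; "claw": the closure, from -1 (fully open) to 1 (shut). A call has 1 to 10 rows; each row shifts and turns the commanded pose from where the row before left it, along the tool's axes as they then stand; what a row does not reach is not made up. A row lasts 1/8 s, in which the tool goes at most 62.5 mm and 10.7 degrees, less where a joint would pass 70% of its speed; a pose out of reach is approached as far as the arm can. A call with a gripper value outside its range is refused whole. The fingers move at their own pace and stop on an object; "grip_force" is the grip in N (left out, the last holds). Time passes only in rows, so rows that do not move let the fingers close. It gives the time, the measured TCP pose, the force, the opening and the grip force at its end, in the units of the state.
- observe(): the state, without advancing time (a new reading comes with each control period).
- camera(name): name is "side" or "top"; returns the picture (480x640x3 uint8, red, green, blue); there is no depth.
- get_calibration(name): a dict with "K" (3x3 intrinsics, pixels), "k1" (the pictures are not rectified: a ray, as slopes to the right and down, at radius r is drawn at 1 + k1 r^2 times it, then the intrinsics apply), "world_to_cam" (4x4, takes a point from world to camera coordinates). Camera axes: x right, y up, looking along -z (the intrinsics and any distortion apply to the point x, -y, -z); pixel columns grow to the right and rows downward; lengths in mm; the calibration is good to about 2 mm. A picture is of the moment at which its call begins. get_calibration takes no time and is no camera call.
- hand_in(): hands the job in; it is judged then, once.
The state is a dict: "time_s": time; "joint_positions": joint angles; "qvel": joint speeds; "effort": joint torques, N m; "tool_pos": TCP position; "eef_rot": TCP orientation; "contact_force": force on the tool from outside, world axes, zero at the start; "torque": the same for the moment, N m; "finger_gap": finger opening in mm; "grip_force": force on a finger pad.
Only numpy, scipy, OpenCV 4.12 (cv2) and the standard library are available. Lean on these libraries where they do the work, as an engineer would, in place of code of your own. Each camera call takes 0.05 s, during which the arm holds its last target. There are 200 camera calls.

## Working session

There is one attempt and no reset: what is moved stays moved. The work goes in short steps, Python scripts to look and compute and a tool call to move; the robot and the scene stay as the last step left them, time stands still between calls to the robot, and variables do not carry over. Pictures are saved under pics/ and viewed, at most 10 in all, crops included, and the job is handed in when it is done.

Besides the shell and the picture viewer there is one more tool, called after ">>>" by a JSON object that holds its "op" and its "data". send_rows: Moves the arm, as the interface text tells. Its arguments: {"type":"object","properties":{"commands":{"type":"array","items":{"type":"object","properties":{"x":{"type":"number"},"y":{"type":"number"},"z":{"type":"number"},"ax":{"type":"number"},"ay":{"type":"number"},"az":{"type":"number"},"claw":{"type":"number"}}}},"grip_force":{"type":"number"}},"required":["commands"]}

```bash
mkdir -p pics; ls; python3 - <<'E'
from station import *
import cv2
for n in("side","top"):
    cv2.imwrite(f"pics/{n}0.png",camera(n)[:,:,::-1]); c=get_calibration(n); print(n,c)
o=observe();print(o)
E
```

```text
pics
side {'K': array([[543.90890112,   0.        , 312.90154657],
       [  0.        , 543.90890112, 245.5140715 ],
       [  0.        ,   0.        ,   1.        ]]), 'k1': 0.04057662596529226, 'world_to_cam': array([[-9.41401380e-01, -3.37284107e-01, -1.69497171e-03,
         4.61733333e+02],
       [ 2.31281384e-01, -6.49176246e-01,  7.24623435e-01,
        -2.20120332e+02],
       [-2.45504304e-01,  6.81769486e-01,  6.89142949e-01,
        -6.19258754e+02],
       [ 0.00000000e+00,  0.00000000e+00,  0.00000000e+00,
         1.00000000e+00]])}
top {'K': array([[517.92877962,   0.        , 315.47242415],
       [  0.        , 517.92877962, 232.35703223],
       [  0.        ,   0.        ,   1.        ]]), 'k1': 0.03396838677732057, 'world_to_cam': array([[-2.06209531e-02, -9.99717223e-01,  1.18427650e-02,
        -8.96723397e+01],
       [ 9.86279370e-01, -1.84003449e-02,  1.64056187e-01,
        -5.09106011e+02],
       [-1.63791885e-01,  1.50632698e-02,  9.86379905e-01,
        -8.81257930e+02],
       [ 0.00000000e+00,  0.00000000e+00,  0.00000000e+00,
         1.00000000e+00]])}
{'time_s': 0.1, 'joint_positions': array([ 1.13622023e+00,  4.86758906e-02,  9.77294229e-02,  1.62201763e+00,
       -2.34162602e-06,  1.44300591e+00]), 'qvel': array([-0.000541  , -0.00184757,  0.0042412 , -0.00060729, -0.00092502,
        0.0010426 ]), 'effort': array([ 2.11178383e-03, -3.39853299e+01,  3.20934963e+01,  1.57907861e-02,
       -1.38416435e-04, -1.43238407e-05]), 'tool_pos': array([158.33760132, 500.01485038, 255.22201165]), 'eef_rot': array([ 1.52791917e-01,  9.88257788e-01, -1.04164516e-03, -2.99645799e-04]), 'contact_force': array([0.46332892, 0.45776451, 0.09395412]), 'torque': array([ 0.01670335,  0.01838339, -0.0411287 ]), 'grip_force': 0.0, 'finger_gap': 85.63431283632399}
```

View pics/side0.png

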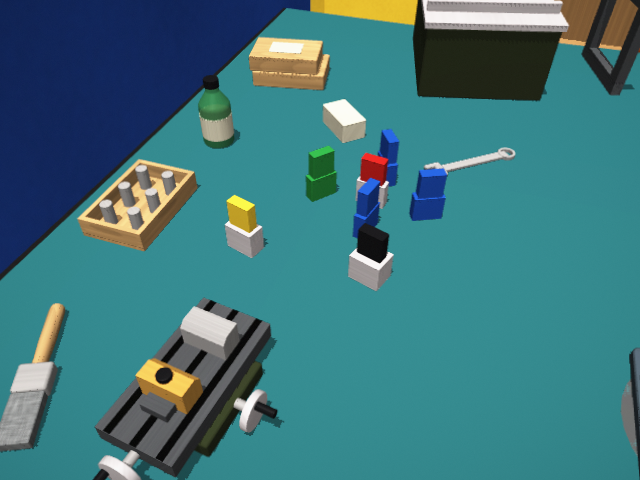

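View pics/top0.png

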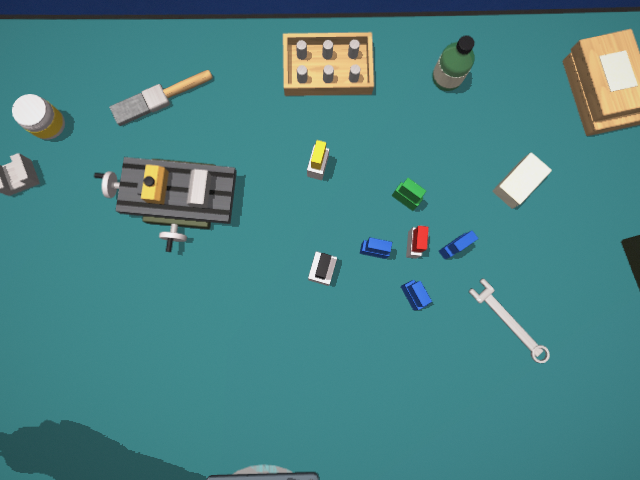

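The overview shows the table with the stop at top-view (153,183) and the jaw at (198,187). The tabs are yellow (318,153), black (323,265) and red (420,238). I'll enlarge crops to get edges.

```bash
python3 - <<'E'
import cv2,numpy as np
t=cv2.imread("pics/top0.png");s=cv2.imread("pics/side0.png")
def crop(im,x,y,w,h,f): return cv2.resize(im[y:y+h,x:x+w],(w*f,h*f),interpolation=cv2.INTER_CUBIC)
a=crop(t,130,155,90,60,6); b=crop(s,125,295,130,130,5)
cv2.imwrite("pics/tcrop.png",cv2.resize(a,None,fx=8/6,fy=8/6,interpolation=cv2.INTER_CUBIC)); cv2.imwrite("pics/scrop.png",crop(s,125,300,130,118,5))
E
```

```text
(no output)
```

View pics/tcrop.png

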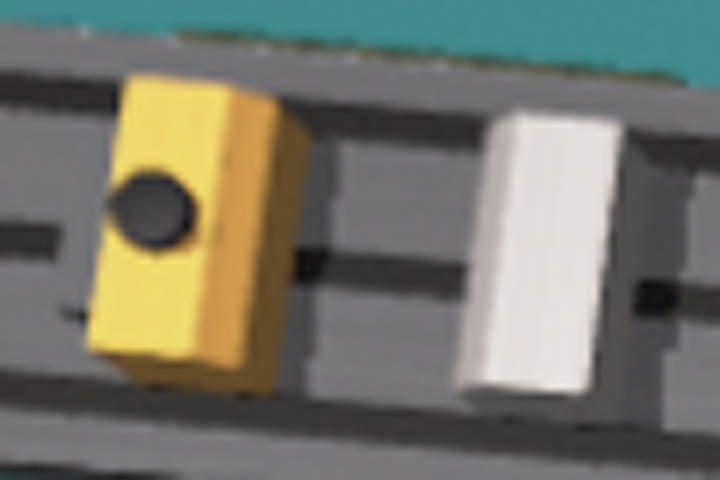

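View pics/scrop.png

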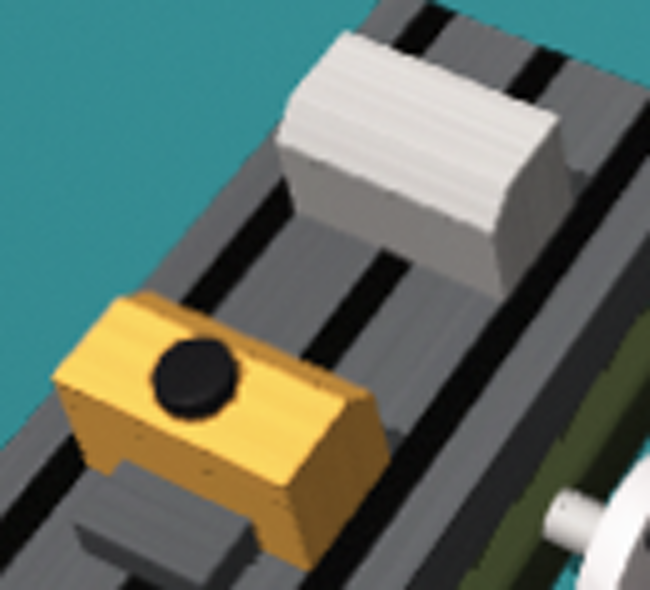

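The top crop shows the gap edges: stop lower bevel (278,97)–(243,368), jaw lower bevel (488,120)–(458,388). In the side crop the jaw's lower bevel edge runs (278,137)–(495,232) with its foot at (300,210)–(500,300). The stop's bevel end is near (378,393) with its foot at (390,460).

```bash
cat > h.py <<'E'
import numpy as np,cv2,json
from station import *
C={n:get_calibration(n) for n in("side","top")}
def proj(n,P):
    c=C[n];P=np.atleast_2d(P);q=P@c["world_to_cam"][:3,:3].T+c["world_to_cam"][:3,3]
    s=np.c_[q[:,0],-q[:,1]]/-q[:,2:]; s=s*(1+c["k1"]*(s**2).sum(1,keepdims=True))
    return s*c["K"][0,0]+c["K"][:2,2]
def ray(n,uv):
    c=C[n];M=c["world_to_cam"]
    s=cv2.undistortPoints(np.array([[uv]],float),c["K"],np.array([c["k1"],0,0,0.]))[0,0]
    d=M[:3,:3].T@np.array([s[0],-s[1],-1]); return -M[:3,:3].T@M[:3,3],d
def atz(n,uv,z): o,d=ray(n,uv); return o+d*(z-o[2])/d[2]
def tri(a,b):
    (o1,d1),(o2,d2)=ray("top",a),ray("side",b)
    A=np.c_[d1,-d2];t=np.linalg.lstsq(A,o2-o1,rcond=None)[0]
    p,q=o1+d1*t[0],o2+d2*t[1]; return (p+q)/2,np.linalg.norm(p-q)
E
python3 - <<'E'
from h import *
np.set_printoptions(precision=1,suppress=True)
T=lambda u,v:(130+(u+.5)/8-.5,155+(v+.5)/8-.5)
S=lambda u,v:(125+(u+.5)/5-.5,300+(v+.5)/5-.5)
for nm,a,b in[("jawbev+x",(488,120),(278,137)),("jawbev-x",(458,388),(495,232)),("stopbev-x",(243,368),(378,393)),("jawbacktop+x",(624,122),(347,33)),("stopfoot-x",(272,392),(390,460))]:
    print(nm,*tri(T(*a),S(*b)))
tj=[atz("top",T(*p),77) for p in[(488,120),(458,388)]]; ts=[atz("top",T(*p),77) for p in[(278,97),(243,368)]]
tf=[atz("top",T(*p),50) for p in[(305,140),(272,392)]]
sj=[atz("side",S(*p),77) for p in[(278,137),(495,232)]]; sf=[atz("side",S(*p),50) for p in[(300,210),(500,300)]]
ss=[atz("side",S(*p),77) for p in[(150,293),(378,393)]];sft=[atz("side",S(390,460),50)]
for n,v in zip("topjaw topstop topstopfoot sidejaw sidejawfoot sidestop sidestopfoot".split(),[tj,ts,tf,sj,sf,ss,sft]): print(n,*v)
def gap(j,s):
    d=j[0]-j[1];d/=np.linalg.norm(d);n=np.array([-d[1],d[0],0]); return [float((p-j[1])@n) for p in s],np.arctan2(d[1],d[0])
print(gap(tj,ts),gap(tj,tf),gap(sj,ss),gap(sf,sft))
E
```

```text
jawbev+x [614.6 115.1  79.9] 2.0339996346631413
jawbev-x [555.7 121.1  77.6] 1.9266117677301509
stopbev-x [560.9 167.2  77.1] 2.223161130863267
jawbacktop+x [612.4  84.9  84.4] 2.0446420415509676
stopfoot-x [561.4 168.1  51.6] 2.1022569626498906
topjaw [616.5 116.2  77. ] [556.8 121.6  77. ]
topstop [622.3 161.6  77. ] [562.  167.6  77. ]
topstopfoot [620.5 163.   50. ] [562.8 168.9  50. ]
sidejaw [615.1 113.2  77. ] [555.  120.7  77. ]
sidejawfoot [613.9 113.8  50. ] [556.9 121.   50. ]
sidestop [619.9 161.   77. ] [559.8 167.   77. ]
sidestopfoot [561.  167.2  50. ]
([45.79494674815568, 46.29442220725074], np.float64(-0.09004336588639456)) ([47.00230465767159, 47.64343385662933], np.float64(-0.09004336588639456)) ([47.96508457096367, 46.58327681148405], np.float64(-0.12320012207271654)) ([46.330146960775515], np.float64(-0.12545394753141365))
```

The gap is about 46.5 mm, so black is the right spacer. Now I'll fit the black spacer pose to the silhouettes in both views.

```bash
cat > fit.py <<'E'
from h import *
from scipy.optimize import minimize
def box(p,sx,sy,z0,z1):
    x,y,z,yaw=p;c,s=np.cos(yaw),np.sin(yaw)
    return np.array([[x+c*a*sx/2-s*b*sy/2,y+s*a*sx/2+c*b*sy/2,z+h] for a in(-1,1) for b in(-1,1) for h in(z0,z1)])
def sil(n,B,x0,y0,w,h,f=8):
    m=np.zeros((h*f,w*f),np.uint8);q=(proj(n,B)-[x0,y0]+.5)*f-.5
    cv2.fillConvexPoly(m,cv2.convexHull(np.round(q).astype(np.int32)),1); return cv2.resize(m.astype(np.float32),(w,h),interpolation=cv2.INTER_AREA)
def fit(masks,p0,fixz=False):
    # masks: {view:(x0,y0,mask float)} of tab ; z = underside height
    def cost(p):
        e=0
        for n,(x0,y0,m) in masks.items():
            h,w=m.shape; e+=np.abs(sil(n,box(p,40,18,45,89),x0,y0,w,h)-m).sum()
        return e
    r=min((minimize(cost,[*p0[:3],yw],method="Nelder-Mead",options=dict(initial_simplex=np.array([[*p0[:3],yw]]+[[p0[0]+8*(i==0),p0[1]+8*(i==1),p0[2]+6*(i==2),yw+.4*(i==3)] for i in range(4)]),maxiter=400)) for yw in np.arange(-1.5,1.5,.4)),key=lambda r:r.fun)
    return r.x,r.fun
E
python3 - <<'E'
from fit import *
im={n:cv2.imread(f"pics/{n}0.png") for n in C}
reg={"top":(300,235,50,60),"side":(335,215,65,80)};M={}
for n,(x,y,w,h) in reg.items():
    c=im[n][y:y+h,x:x+w].max(2); m=(c<50).astype(np.uint8)
    k,l,st,ce=cv2.connectedComponentsWithStats(m); i=1+st[1:,4].argmax(); m=(l==i); print(n,st[i],ce[i]+[x,y]); M[n]=(x,y,m.astype(np.float32))
p0=atz("top",(323,265),67)
print(p0, *fit(M,[p0[0],p0[1],0]))
for n in M: p,_=fit({n:M[n]},[p0[0],p0[1],0]); print(n,p)
p,_=fit(M,[p0[0],p0[1],0])
for n in C:
    for B in(box(p,40,18,45,89),box(p,50,40,0,45)):
        q=np.round(proj(n,B)*16).astype(np.int32); cv2.polylines(im[n],[cv2.convexHull(q)],True,(0,0,255),1,cv2.LINE_AA,4)
f=lambda n:cv2.resize(im[n][reg[n][1]:reg[n][1]+60,reg[n][0]:reg[n][0]+50],(400,480))
cv2.imwrite("pics/ov.png",np.hstack([f("top"),f("side")]))
E
```

```text
top [16 40  8  4 13] [319.69230769 276.61538462]
side [ 22   8  32  40 891] [372.1986532  242.49943883]
[ 446.11233222 -111.04168828   67.        ] [ 4.43763972e+02 -1.17619451e+02 -5.71646306e+00 -3.95965088e-01] 348.125
top [371.60346305 -81.48153432 -25.41171455   0.86432819]
side [ 4.48734115e+02 -1.40876112e+02 -2.71035881e+01 -3.24520424e-01]
```

View pics/ov.png

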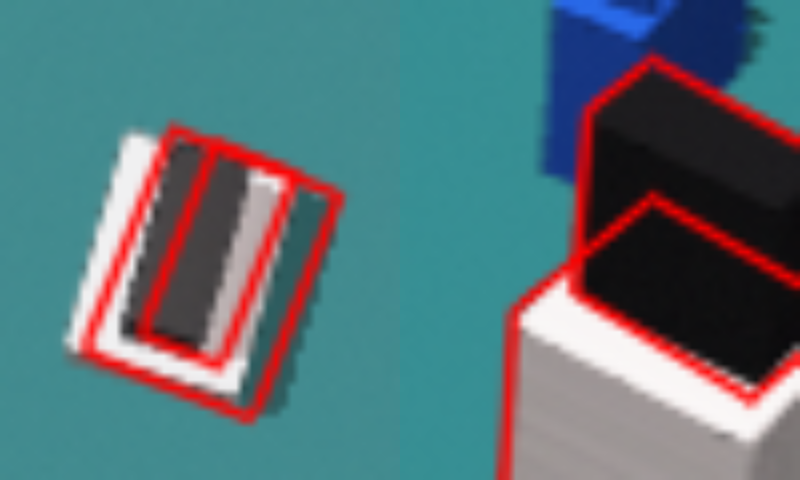

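The overlay shows the top mask failed: the lit tab face is lighter than my threshold. The side fit is good. I'll use a low-saturation mask instead.

```bash
python3 - <<'E'
from fit import *
np.set_printoptions(precision=3,suppress=True)
im={n:cv2.imread(f"pics/{n}0.png") for n in C}
reg={"top":(300,235,50,60),"side":(335,215,65,80)};M={}
for n,(x,y,w,h) in reg.items():
    c=im[n][y:y+h,x:x+w].astype(int); m=((c.max(2)<105)&(c.max(2)-c.min(2)<25)).astype(np.uint8)
    k,l,st,ce=cv2.connectedComponentsWithStats(m); i=1+st[1:,4].argmax(); m=(l==i); print(n,st[i],ce[i]+[x,y]); M[n]=(x,y,m.astype(np.float32))
p0=atz("top",(323,265),67)
p,f=fit(M,[p0[0],p0[1],0]);print(p,f)
for n in M: print(n,*fit({n:M[n]},p))
o=observe();print(o["tool_pos"],o["eef_rot"])
from scipy.spatial.transform import Rotation as R
A=R.from_quat(o["eef_rot"]).as_matrix();print(A)
print("tool-frame shift to above tab cm",A.T@(np.array([p[0],p[1],200])-o["tool_pos"])/10)
E
```

```text
top [ 15  18  16  26 267] [322.704 265.633]
side [ 22   8  32  40 897] [372.271 242.649]
[ 443.287 -110.261    1.263   -0.301] 127.421875
top [ 445.941 -110.71   -14.572    2.844] 18.515625
side [ 448.227 -139.646  -26.056   -0.31 ] 31.578125
[158.338 500.015 255.222] [ 0.153  0.988 -0.001 -0.   ]
[[-0.953  0.302 -0.001]
 [ 0.302  0.953 -0.002]
 [ 0.    -0.002 -1.   ]]
tool-frame shift to above tab cm [-45.596 -49.561   5.616]
```

Black tab: (443.3, -110.3), underside at about z 1, yaw -0.30. Tool y is already aligned with the tab's normal. Moving above it.

>>> {"op": "send_rows", "data": {"commands": [{"x": -2, "y": -2.2, "claw": -0.2}, {"x": -4, "y": -4.3, "claw": -0.2}, {"x": -4.2, "y": -4.5, "claw": -0.2}, {"x": -4.2, "y": -4.5, "claw": -0.2}, {"x": -4.2, "y": -4.5, "claw": -0.2}, {"x": -4.2, "y": -4.5, "claw": -0.2}, {"x": -4.2, "y": -4.5, "claw": -0.2}, {"x": -4.2, "y": -4.5, "claw": -0.2}, {"x": -4.2, "y": -4.5, "claw": -0.2}, {"x": -4.2, "y": -4.5, "claw": -0.2}], "grip_force": 50}}

```text
invalid input at $.commands[0]: expected keys x, y, z, ax, ay, az, claw
```

>>> {"op": "send_rows", "data": {"commands": [{"x": -3, "y": -4, "z": 1, "claw": -0.2}, {"x": -2, "y": -2, "z": 2, "claw": -0.2}, {"x": -1, "y": -1, "z": 2, "claw": -0.2}, {"claw": -0.2}, {"claw": -0.2}]}}

```text
invalid input at $.commands[0]: expected keys x, y, z, ax, ay, az, claw
```

```bash
cat > st.py <<'E'
import sys
from h import *
from scipy.spatial.transform import Rotation as R
np.set_printoptions(precision=3,suppress=True)
o=observe();A=R.from_quat(o["eef_rot"]).as_matrix();t=np.array(list(map(float,sys.argv[1:4])))
print(o["time_s"],o["tool_pos"],"yaw y-axis",np.arctan2(A[1,1],A[0,1]),"tilt",A[:,2],"gap",o["finger_gap"],"grip",o["grip_force"],o["contact_force"],"j",o["joint_positions"])
print("shift cm",A.T@(t-o["tool_pos"])/10)
E
python3 st.py 443.3 -110.3 77
```

```text
0.1 [158.338 500.015 255.222] yaw y-axis 1.2640109436591072 tilt [-0.001 -0.002 -1.   ] gap 85.63431283632399 grip 0.0 [0.463 0.458 0.094] j [ 1.136  0.049  0.098  1.622 -0.     1.443]
shift cm [-45.602 -49.538  17.916]
```

All keys are required in every row.

>>> {"op": "send_rows", "data": {"commands": [{"x": -2, "y": -2.2, "z": 0, "ax": 0, "ay": 0, "az": 0, "claw": -0.2}, {"x": -4, "y": -4.3, "z": 0, "ax": 0, "ay": 0, "az": 0, "claw": -0.2}, {"x": -4.2, "y": -4.5, "z": 0, "ax": 0, "ay": 0, "az": 0, "claw": -0.2}, {"x": -4.2, "y": -4.5, "z": 0, "ax": 0, "ay": 0, "az": 0, "claw": -0.2}, {"x": -4.2, "y": -4.5, "z": 0, "ax": 0, "ay": 0, "az": 0, "claw": -0.2}, {"x": -4.2, "y": -4.5, "z": 0, "ax": 0, "ay": 0, "az": 0, "claw": -0.2}, {"x": -4.2, "y": -4.5, "z": 0, "ax": 0, "ay": 0, "az": 0, "claw": -0.2}, {"x": -4.2, "y": -4.5, "z": 0, "ax": 0, "ay": 0, "az": 0, "claw": -0.2}, {"x": -4.2, "y": -4.5, "z": 0, "ax": 0, "ay": 0, "az": 0, "claw": -0.2}, {"x": -4.2, "y": -4.5, "z": 0, "ax": 0, "ay": 0, "az": 0, "claw": -0.2}], "grip_force": 50}}

```text
time_s: 1.35
tool_pos: [408.1, -26.3, 256.1]
eef_rot: [0.153, 0.988, 0.0, 0.0]
contact_force: [1.2, 0.1, 0.4]
finger_gap: 51.0
grip_force: 0.0
```

>>> {"op": "send_rows", "data": {"commands": [{"x": -3, "y": -4, "z": 1, "ax": 0, "ay": 0, "az": 0, "claw": -0.2}, {"x": -2, "y": -2, "z": 2, "ax": 0, "ay": 0, "az": 0, "claw": -0.2}, {"x": -1, "y": -1, "z": 2, "ax": 0, "ay": 0, "az": 0, "claw": -0.2}, {"x": 0, "y": 0, "z": 0, "ax": 0, "ay": 0, "az": 0, "claw": -0.2}, {"x": 0, "y": 0, "z": 0, "ax": 0, "ay": 0, "az": 0, "claw": -0.2}]}}

```text
time_s: 1.98
tool_pos: [443.5, -108.6, 206.7]
eef_rot: [0.153, 0.988, 0.0, -0.0]
contact_force: [-0.0, -0.5, 0.4]
finger_gap: 51.3
grip_force: 0.0
```

```bash
python3 st.py 443.3 -110.3 77
```

```text
1.975 [ 443.534 -108.607  206.697] yaw y-axis 1.2643341897437872 tilt [-0.  0. -1.] gap 51.27051346328682 grip 0.0 [-0.043 -0.487  0.39 ] j [-0.387 -0.136 -0.177  1.53   0.    -0.081]
shift cm [-0.033 -0.173 12.97 ]
```

>>> {"op": "send_rows", "data": {"commands": [{"x": 0, "y": -0.2, "z": 2, "ax": 0, "ay": 0, "az": 0, "claw": -0.2}, {"x": 0, "y": 0, "z": 3, "ax": 0, "ay": 0, "az": 0, "claw": -0.2}, {"x": 0, "y": 0, "z": 3, "ax": 0, "ay": 0, "az": 0, "claw": -0.2}, {"x": 0, "y": 0, "z": 2.5, "ax": 0, "ay": 0, "az": 0, "claw": -0.2}, {"x": 0, "y": 0, "z": 1.5, "ax": 0, "ay": 0, "az": 0, "claw": -0.2}, {"x": 0, "y": 0, "z": 1, "ax": 0, "ay": 0, "az": 0, "claw": -0.2}, {"x": 0, "y": 0, "z": 0, "ax": 0, "ay": 0, "az": 0, "claw": 0.2}, {"x": 0, "y": 0, "z": 0, "ax": 0, "ay": 0, "az": 0, "claw": 1}, {"x": 0, "y": 0, "z": 0, "ax": 0, "ay": 0, "az": 0, "claw": 1}, {"x": 0, "y": 0, "z": 0, "ax": 0, "ay": 0, "az": 0, "claw": 1}]}}

```text
time_s: 3.22
tool_pos: [444.0, -111.3, 77.4]
eef_rot: [0.153, 0.988, -0.0, 0.001]
contact_force: [0.7, 0.4, 3.6]
finger_gap: 17.5
grip_force: 51.4
```

>>> {"op": "send_rows", "data": {"commands": [{"x": 0, "y": 0, "z": 0, "ax": 0, "ay": 0, "az": 0, "claw": 1}, {"x": 0, "y": 0, "z": 0, "ax": 0, "ay": 0, "az": 0, "claw": 1}, {"x": 0, "y": 0, "z": -0.5, "ax": 0, "ay": 0, "az": 0, "claw": 1}, {"x": 0, "y": 0, "z": -1.5, "ax": 0, "ay": 0, "az": 0, "claw": 1}, {"x": 0, "y": 0, "z": -3, "ax": 0, "ay": 0, "az": 0, "claw": 1}, {"x": 0, "y": 0, "z": -3, "ax": 0, "ay": 0, "az": 0, "claw": 1}, {"x": 0, "y": 0, "z": -3, "ax": 0, "ay": 0, "az": 0, "claw": 1}, {"x": 0, "y": 0, "z": -2, "ax": 0, "ay": 0, "az": 0, "claw": 1}, {"x": 0, "y": 0, "z": 0, "ax": 0, "ay": 0, "az": 0, "claw": 1}]}}

```text
time_s: 4.35
tool_pos: [444.2, -111.6, 208.5]
eef_rot: [0.153, 0.988, -0.001, 0.002]
contact_force: [0.2, 0.4, -2.3]
finger_gap: 17.6
grip_force: 50.8
```

```bash
python3 st.py 588.4 141.5 207
```

```text
4.35 [ 444.245 -111.553  208.548] yaw y-axis 1.2639403516271561 tilt [ 0.004 -0.002 -1.   ] gap 17.564969464171014 grip 50.79334616661072 [ 0.196  0.389 -2.304] j [-0.393 -0.137 -0.174  1.529 -0.    -0.086]
shift cm [-6.098 28.478  0.166]
```

Grasped and lifted: gap 17.6 mm, grip 51 N. Moving over the gap and turning by -0.206.

>>> {"op": "send_rows", "data": {"commands": [{"x": -0.4, "y": 1.8, "z": 0, "ax": 0, "ay": 0, "az": 0, "claw": 1}, {"x": -0.7, "y": 3.3, "z": 0, "ax": 0, "ay": 0, "az": 0, "claw": 1}, {"x": -0.9, "y": 4, "z": 0, "ax": 0, "ay": 0, "az": 0, "claw": 1}, {"x": -0.9, "y": 4, "z": 0, "ax": 0, "ay": 0, "az": 0, "claw": 1}, {"x": -0.9, "y": 4, "z": 0, "ax": 0, "ay": 0, "az": 0, "claw": 1}, {"x": -0.9, "y": 4, "z": 0, "ax": 0, "ay": 0, "az": 0, "claw": 1}, {"x": -0.7, "y": 3.8, "z": 0, "ax": 0, "ay": 0, "az": 0, "claw": 1}, {"x": -0.5, "y": 2.5, "z": 0, "ax": 0, "ay": 0, "az": 0, "claw": 1}, {"x": -0.2, "y": 1.1, "z": 0, "ax": 0, "ay": 0, "az": -0.1, "claw": 1}, {"x": 0, "y": 0, "z": 0, "ax": 0, "ay": 0, "az": -0.106, "claw": 1}]}}

```text
time_s: 5.6
tool_pos: [586.8, 143.2, 203.9]
eef_rot: [0.048, 0.999, -0.0, -0.002]
contact_force: [-0.1, -0.2, -2.6]
finger_gap: 17.6
grip_force: 50.7
```

>>> {"op": "send_rows", "data": {"commands": [{"x": 0, "y": 0, "z": 0, "ax": 0, "ay": 0, "az": 0, "claw": 1}, {"x": 0, "y": 0, "z": 0, "ax": 0, "ay": 0, "az": 0, "claw": 1}, {"x": 0, "y": 0, "z": 0, "ax": 0, "ay": 0, "az": 0, "claw": 1}]}}

```text
time_s: 5.98
tool_pos: [587.2, 142.0, 206.0]
eef_rot: [0.051, 0.999, -0.0, -0.0]
contact_force: [-0.4, 0.7, -2.7]
finger_gap: 17.2
grip_force: 50.7
```

```bash
python3 st.py 588.4 141.5 155
python3 - <<'E'
from station import *
import cv2,numpy as np
for n in("side","top"): cv2.imwrite(f"pics/{n}1.png",camera(n)[:,:,::-1])
a=cv2.imread("pics/side1.png")[230:430,60:300];b=cv2.imread("pics/top1.png")[120:240,90:250]
cv2.imwrite("pics/m1.png",np.hstack([cv2.resize(a,(400,333)),cv2.resize(b,(400,333))]))
E
```

```text
5.975 [587.166 141.974 205.977] yaw y-axis 1.4687973173963182 tilt [-0.001 -0.    -1.   ] gap 17.224094814630817 grip 50.69622874259949 [-0.41   0.744 -2.653] j [ 0.126  0.251  0.225  1.546 -0.     0.228]
shift cm [-0.131 -0.034  5.098]
```

View pics/m1.png

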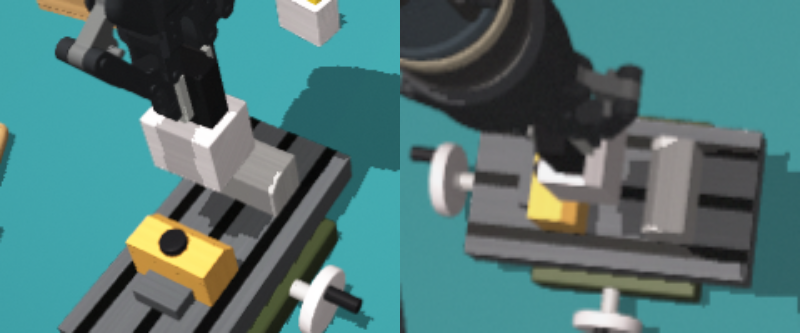

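The spacer hangs level above the gap, just right of the stop in the side view. I'll lower it to just above the bevels and check alignment relative to the jaws.

>>> {"op": "send_rows", "data": {"commands": [{"x": -0.1, "y": 0, "z": 0.8, "ax": 0, "ay": 0, "az": 0, "claw": 1}, {"x": 0, "y": 0, "z": 1.2, "ax": 0, "ay": 0, "az": 0, "claw": 1}, {"x": 0, "y": 0, "z": 1, "ax": 0, "ay": 0, "az": 0, "claw": 1}, {"x": 0, "y": 0, "z": 0.7, "ax": 0, "ay": 0, "az": 0, "claw": 1}, {"x": 0, "y": 0, "z": 0, "ax": 0, "ay": 0, "az": 0, "claw": 1}, {"x": 0, "y": 0, "z": 0, "ax": 0, "ay": 0, "az": 0, "claw": 1}]}}

```text
time_s: 6.82
tool_pos: [588.6, 142.2, 169.6]
eef_rot: [0.05, 0.999, 0.0, 0.0]
contact_force: [-0.3, 0.1, -1.8]
finger_gap: 17.2
grip_force: 50.7
```

```bash
python3 st.py 588.4 141.5 127.4
python3 - <<'E'
from station import *
import cv2,numpy as np
a=camera("side")[:,:,::-1];b=camera("top")[:,:,::-1]
cv2.imwrite("pics/side2.png",a);cv2.imwrite("pics/top2.png",b)
cv2.imwrite("pics/m2.png",np.hstack([cv2.resize(a[290:410,130:260],(433,400),interpolation=2),cv2.resize(b[150:220,130:194],(366,400),interpolation=2)]))
E
```

```text
6.825 [588.562 142.211 169.607] yaw y-axis 1.4700634361606353 tilt [ 0.001  0.    -1.   ] gap 17.23078314387547 grip 50.73644042015076 [-0.301  0.14  -1.835] j [0.126 0.255 0.158 1.473 0.    0.227]
shift cm [ 0.011 -0.073  4.221]
```

View pics/m2.png

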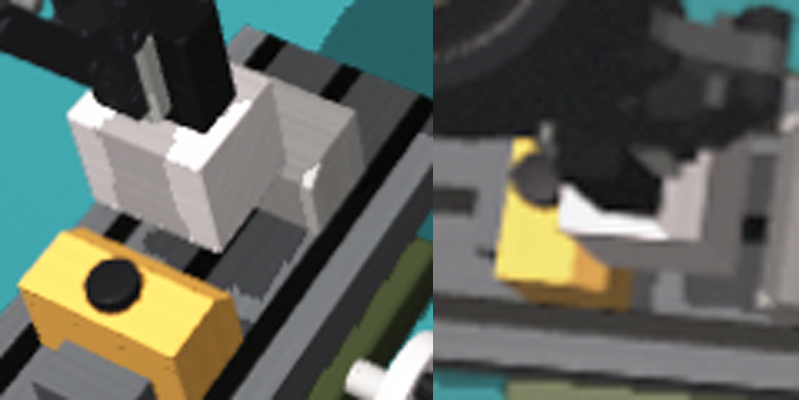

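Side crop shows block corners: top (70,115), (203,168), (270,82), and bottom (220,250), (284,160). In the top crop the lower edge of the block bottom is near (741,275). I'll compare them with the jaw and stop in the same view.

```bash
python3 - <<'E'
from h import *
np.set_printoptions(precision=1,suppress=True)
S=lambda u,v:(130+(u+.5)/3.333-.5,290+(v+.5)/3.333-.5)
Tt=lambda u,v:(130+(u-433+.5)/5.72-.5,150+(v+.5)/5.714-.5)
n=np.array([.1,.995]);d=np.array([.995,-.1])
def show(k,p): print(k,p,"along",p[:2]@d-np.array([586,118.3])@d,"across",p[:2]@n-np.array([586,118.3])@n)
for k,u,z in[("stop top +x",(70,115),137.2),("stop top -x",(203,168),137.2),("jaw top -x",(270,82),137.2),("stop bot -x",(220,250),92.2),("jaw bot -x",(284,160),92.2)]: show(k,atz("side",S(*u),z))
show("T jaw bot -x",atz("top",Tt(741,275),92.2)); show("T jaw top -x",atz("top",Tt(700,238),137.2)); show("T stop top-x",atz("top",Tt(563,232),137.2))
for k,p in[("side jaw",[556.9,121,50]),("side jaw+",[613.9,113.8]),("side stop",[560,167]),("top jaw",[556.8,121.6]),("top jaw+",[616.5,116.2]),("top stop",[562,167.6]),("top stop+",[622.3,161.6])]: show(k,np.array(p))
E
```

```text
stop top +x [612.6 158.1 137.2] along 22.444654054638818 across 42.25346858145295
stop top -x [563.6 162.3 137.2] along -26.64639581059157 across 41.55436220912395
jaw top -x [560.1 125.6 137.2] along -26.49559904742034 across 4.703296215855005
stop bot -x [565.6 161.8  92.2] along -24.610699090738194 across 41.21432481434468
jaw bot -x [562.7 123.1  92.2] along -23.65222743812251 across 2.438151339375196
T jaw bot -x [562.7 123.8  92.2] along -23.69359427572499 across 3.173219191568535
T jaw top -x [562.8 124.5 137.2] along -23.68570688840839 across 3.897978125672438
T stop top-x [565.2 162.8 137.2] along -25.171471746473458 across 42.1726015958877
side jaw [556.9 121.   50. ] along -29.224500000000035 across -0.22350000000000136
side jaw+ [613.9 113.8] along 28.210500000000025 across -1.6875
side stop [560 167] along -30.74000000000001 across 45.85649999999998
top jaw [556.8 121.6] along -29.384000000000015 across 0.3634999999999877
top jaw+ [616.5 116.2] along 30.557500000000005 across 0.9604999999999961
top stop [562.  167.6] along -28.81000000000006 across 46.65349999999998
top stop+ [622.3 161.6] along 31.7885 across 46.71349999999998
```

The block spans about 3 to 42 across a gap of 0 to 46.5, so it is centred. Lowering gently.

>>> {"op": "send_rows", "data": {"commands": [{"x": 0, "y": 0, "z": 0.5, "ax": 0, "ay": 0, "az": 0, "claw": 1}, {"x": 0, "y": 0, "z": 0.6, "ax": 0, "ay": 0, "az": 0, "claw": 1}, {"x": 0, "y": 0, "z": 0.6, "ax": 0, "ay": 0, "az": 0, "claw": 1}, {"x": 0, "y": 0, "z": 0.5, "ax": 0, "ay": 0, "az": 0, "claw": 1}, {"x": 0, "y": 0, "z": 0.3, "ax": 0, "ay": 0, "az": 0, "claw": 1}, {"x": 0, "y": 0, "z": 0, "ax": 0, "ay": 0, "az": 0, "claw": 1}]}}

```text
time_s: 7.68
tool_pos: [588.2, 142.1, 143.9]
eef_rot: [0.05, 0.999, -0.0, -0.0]
contact_force: [-0.1, 0.2, -1.9]
finger_gap: 17.7
grip_force: 50.7
```

```bash
python3 st.py 588.6 142.2 127.4
```

```text
7.675 [588.156 142.097 143.867] yaw y-axis 1.4699506714330033 tilt [-0.001 -0.    -1.   ] gap 17.675839429944496 grip 50.73613464832306 [-0.129  0.221 -1.911] j [0.126 0.26  0.113 1.424 0.    0.227]
shift cm [-0.044  0.015  1.647]
```

No contact, and it is already about 18 mm into the gap. Continuing down.

>>> {"op": "send_rows", "data": {"commands": [{"x": 0, "y": 0, "z": 0.4, "ax": 0, "ay": 0, "az": 0, "claw": 1}, {"x": 0, "y": 0, "z": 0.4, "ax": 0, "ay": 0, "az": 0, "claw": 1}, {"x": 0, "y": 0, "z": 0.4, "ax": 0, "ay": 0, "az": 0, "claw": 1}, {"x": 0, "y": 0, "z": 0.2, "ax": 0, "ay": 0, "az": 0, "claw": 1}, {"x": 0, "y": 0, "z": 0.1, "ax": 0, "ay": 0, "az": 0, "claw": 1}, {"x": 0, "y": 0, "z": 0.1, "ax": 0, "ay": 0, "az": 0, "claw": 1}, {"x": 0, "y": 0, "z": 0, "ax": 0, "ay": 0, "az": 0, "claw": 1}]}}

```text
time_s: 8.55
tool_pos: [588.4, 142.1, 128.4]
eef_rot: [0.05, 0.999, -0.0, 0.0]
contact_force: [-1.0, -0.3, -2.2]
finger_gap: 17.6
grip_force: 50.7
```

```bash
python3 st.py 588.6 142.2 127.4
```

```text
8.55 [588.404 142.142 128.355] yaw y-axis 1.4699939721852475 tilt [ 0. -0. -1.] gap 17.578927400512793 grip 50.735512375831604 [-1.003 -0.26  -2.244] j [ 0.126  0.265  0.088  1.394 -0.     0.227]
shift cm [-0.019  0.008  0.096]
```

>>> {"op": "send_rows", "data": {"commands": [{"x": 0, "y": 0, "z": 0.1, "ax": 0, "ay": 0, "az": 0, "claw": 1}, {"x": 0, "y": 0, "z": 0.05, "ax": 0, "ay": 0, "az": 0, "claw": 1}, {"x": 0, "y": 0, "z": 0, "ax": 0, "ay": 0, "az": 0, "claw": 1}]}}

```text
time_s: 8.93
tool_pos: [588.6, 142.2, 127.5]
eef_rot: [0.05, 0.999, 0.0, 0.0]
contact_force: [-0.9, 0.9, 0.6]
finger_gap: 17.3
grip_force: 51.1
```

>>> {"op": "send_rows", "data": {"commands": [{"x": 0, "y": 0, "z": 0, "ax": 0, "ay": 0, "az": 0, "claw": 0.3}, {"x": 0, "y": 0, "z": 0, "ax": 0, "ay": 0, "az": 0, "claw": 0.1}, {"x": 0, "y": 0, "z": 0, "ax": 0, "ay": 0, "az": 0, "claw": 0.1}, {"x": 0, "y": 0, "z": 0, "ax": 0, "ay": 0, "az": 0, "claw": 0.1}]}}

```text
time_s: 9.43
tool_pos: [588.4, 142.1, 126.8]
eef_rot: [0.05, 0.999, 0.0, 0.0]
contact_force: [0.0, -0.5, -0.1]
finger_gap: 38.5
grip_force: 0.0
```

>>> {"op": "send_rows", "data": {"commands": [{"x": 0, "y": 0, "z": -1, "ax": 0, "ay": 0, "az": 0, "claw": 0.1}, {"x": 0, "y": 0, "z": -2, "ax": 0, "ay": 0, "az": 0, "claw": 0.1}, {"x": 0, "y": 0, "z": -3, "ax": 0, "ay": 0, "az": 0, "claw": 0.1}, {"x": 0, "y": 0, "z": -3, "ax": 0, "ay": 0, "az": 0, "claw": 0.1}, {"x": 0, "y": 0, "z": -2, "ax": 0, "ay": 0, "az": 0, "claw": 0.1}, {"x": 0, "y": -3, "z": 0, "ax": 0, "ay": 0, "az": 0, "claw": 0.1}, {"x": 3, "y": -4, "z": 0, "ax": 0, "ay": 0, "az": 0, "claw": 0.1}, {"x": 4, "y": -4, "z": 0, "ax": 0, "ay": 0, "az": 0, "claw": 0.1}, {"x": 3, "y": -3, "z": 0, "ax": 0, "ay": 0, "az": 0, "claw": 0.1}, {"x": 0, "y": 0, "z": 0, "ax": 0, "ay": 0, "az": 0, "claw": 0.1}]}}

```text
time_s: 10.68
tool_pos: [473.1, 11.6, 237.8]
eef_rot: [0.052, 0.999, -0.0, 0.0]
contact_force: [0.5, 0.1, 0.7]
finger_gap: 38.6
grip_force: 0.0
```

```bash
python3 - <<'E'
from fit import *
np.set_printoptions(precision=3,suppress=True)
a=camera("side")[:,:,::-1];b=camera("top")[:,:,::-1];o=observe();print(o["time_s"],o["tool_pos"],o["contact_force"])
P=(588.5,142,50,-.1)
a,b=a.copy(),b.copy()
for n,m in(("side",a),("top",b)):
    for B in(box(P,40,18,45,89),box(P,50,40,0,45)):
        cv2.polylines(m,[cv2.convexHull(np.round(proj(n,B)*16).astype(np.int32))],True,(0,0,255),1,cv2.LINE_AA,4)
cv2.imwrite("pics/m3.png",np.hstack([cv2.resize(a[260:410,120:270],(400,400),interpolation=2),cv2.resize(b[140:220,125:205],(400,400),interpolation=2)]))
E
```

```text
10.775 [475.25   12.818 237.779] [-0.284 -0.28  -0.025]
```

View pics/m3.png

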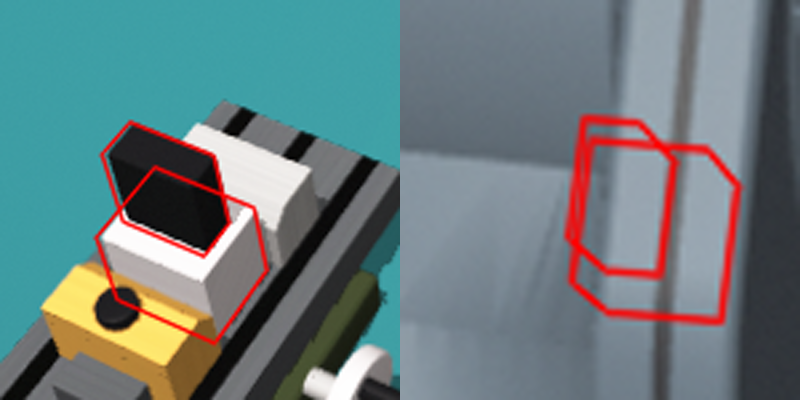

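The black spacer stands upright in the gap, down on the plate and matching the predicted outline to 1–2 mm in the side view; the arm hides it from the top camera. The arm is clear and still, so I'm handing in.

```bash
python3 -c "
from station import *
print(hand_in())"
```

```text
the job is handed in; nothing more can be done
None
```

I measured the gap at about 46.5 mm, put the black 40 mm spacer in it (centred, upright, down on the plate), let go, moved the arm clear and handed in at about 11 s; no verdict came back.

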